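Cover the sample pot with its lid

TASK

Two open steel sample pots and their two knobbed lids stand on the laboratory bench. Put the large lid on the wide pot so that it sits fully down on the rim and level: lower it on by its knob rather than dropping it, then let go. Leave the wide pot standing where it is, and leave the small pot and the small lid alone.

Things in the scene. Friction and masses are not known exactly. Their poses are not given: they have to be found in the camera images.
- wide_pot: The wider of two open, straight-sided round stainless-steel pots (loose, about 0.4 kg), with glass vials lying inside on its floor. Outer diameter 102 mm, wall 5 mm (mouth 92 mm), height 70 mm. Origin at the centre of its underside, z axis up; the rim is the plane 70 mm above the origin.
- wide_lid: The larger of two round steel lids (loose, about 0.17 kg), knob up. Plug underneath 70 mm wide, 12 mm deep, loose in the wide pot's mouth (11 mm play all round); disc 120 mm wide, 5 mm thick, rests on the rim; black cylindrical knob 24 mm wide, 34 mm tall. Origin: centre of the plug's underside, z up; disc top at 17 mm, knob top at 51 mm. Seated, its origin is 58 mm above the pot's.
- small_pot: The narrower pot, same steel and also with vials inside, outer diameter 70 mm, height 60 mm (loose). Origin at the centre of its underside, z up. Not to be moved.
- small_lid: The smaller lid, same steel and black knob; disc 84 mm in diameter, 5 mm thick, plug 40 mm in diameter and 12 mm deep (loose). Origin at the centre of the plug's underside, z up; overall height 51 mm. Not to be moved.
Not all that is in view belongs to the job. Leave any turquoise look-alike of the wide_lid alone.

How it is judged:
By the outcome, as a careful person would: the job done as asked, in the order asked, and still so for the second after the job is handed in, with the robot touching nothing.
It also fails if it takes over 38 s, if anything falls off the work surface, if the arm or the gripper's body presses on something with over 40 N, if the wrist force passes 120 N, or if a joint passes its speed limit or range.

ROBOT

A 7-joint arm with a two-finger parallel gripper is mounted at the origin on the work surface. World frame = base frame: x ahead of the robot, y to its left, z up, the work surface at z = 0. Lengths are in m, angles in rad, forces in N, time in s.
With the tool pointing down it reaches from about 0.4 to 0.85 m from the base axis. Payload 4.5 kg.
Tool frame: the origin (TCP) lies on the centre line of the jaws, within the pads' length; the fingertips stand r.tip_extent ahead of it and the grasp point (between the pads) is the TCP (r.tip_extent is the distance from the TCP to the fingertips, in m); z points along the fingers, y is the line along which they close (so a half turn about z gives the same grasp; the last joint's range is limited). The gripper opens to 88 mm and grips with 3 to 60 N. Pads are 18 mm wide; open, the fingers measure 123 mm over their backs; the gripper's body (75 mm by 187 mm) begins 45 mm behind the grasp point.
Start: joints at [1.31, 0.689, -0.195, 1.565, 0.157, 0.902, -0.215], TCP at [0.182, -0.598, 0.258] pointing down, gripper open.
Joint ranges: [-3.01, 3.01], [-0.46, 2.08], [-1.47, 1.51], [0.13, 2.56], [-1, 4.14], [0.04, 2.09], [-2.66, 2.66]. Speed limits (rad/s): [2.57, 2.57, 3.14, 3.14, 3.14, 3.14, 3.14].

INTERFACE

Orientations are given as a unit quaternion [x, y, z, w].
In Python, from plant import sensors, vision, finish_job, r gives the robot as it stands. The module is installed in compiled form; this text tells all that it offers.
- The arm moves only by the tool step_arm, never from a script. Its argument "steps" is a list of rows, each a list of 2 entries, a list of its own where there are three numbers: the shift along the tool's x, y, z in cm, then the turn, a rotation vector about the tool's x, y, z in degrees. A call has 1 to 12 rows; each row shifts and turns the commanded pose from where the row before left it, along the tool's axes as they then stand; what a row does not reach is not made up. A row lasts 1/8 s, in which the tool goes at most 62.5 mm and 10.7 degrees, less where a joint would pass 70% of its speed; a pose out of reach is approached as far as the arm can. A call with a gripper value outside its range is refused whole. "claw" is the opening, from -1 (shut) to 1 (fully open), set as the call begins (left out, the last holds). The fingers move at their own pace and stop on an object; "grip_force" is the grip in N (left out, the last holds). Time passes only in rows, so rows that do not move let the fingers close. It gives the time, the measured TCP pose, the force, the opening and the grip force at its end, in the units of the state.
- sensors.get_state(): the state, without advancing time (a new reading comes with each control period).
- vision.snapshot(name): name is "scene" or "top" or "wrist"; returns a dict with "img" (384x512x3 uint8, red, green, blue), "fx", "fy", "cx", "cy" (pixels), "position" and "rotation" of the camera in the world. Camera axes: x right, y down, z forward; pixel columns grow to the right and rows downward; lengths in m; the calibration is good to about 2 mm. The wrist camera is an equidistant fisheye: a pixel r from the principal point sees the ray r / f radians off the axis. A picture is of the moment at which its call begins. There is no depth.
- finish_job(): hands the job in; it is judged then, once.
The state is a dict: "clock": time; "q": joint angles; "qd": joint speeds; "joint_torque": joint torques, N m; "tool_pos": TCP position; "eef_rot": TCP orientation; "contact_force": force on the tool from outside, world axes, zero at the start; "moment": the same for the moment, N m; "opening": opening from 0.0 (shut) to 1.0 (fully open); "finger_force": force on a finger pad.
Only numpy, scipy, OpenCV 4.12 (cv2) and the standard library are available. Lean on these libraries where they do the work, as an engineer would, in place of code of your own. Each camera call takes 0.05 s, during which the arm holds its last target. There are 200 camera calls.

## Working session

There is one attempt and no reset: what is moved stays moved. The work goes in short steps, Python scripts to look and compute and a tool call to move; the robot and the scene stay as the last step left them, time stands still between calls to the robot, and variables do not carry over. Pictures are saved under pics/ and viewed, at most 10 in all, crops included, and the job is handed in when it is done.

Besides the shell and the picture viewer there is one more tool, called after "Call:" as a command line: name --argument value ..., lists and objects as JSON in quotes. step_arm: Moves the arm, as the interface text tells. Its arguments: {"type":"object","properties":{"steps":{"type":"array"},"claw":{"type":"number"},"grip_force":{"type":"number"}},"required":["steps"]}

```bash
mkdir -p pics; python3 - <<'E'
from plant import sensors, vision, r
import cv2,numpy as np
for n in ["scene","top"]:
    s=vision.snapshot(n); cv2.imwrite(f"pics/{n}0.png",s["img"][:,:,::-1])
    print(n,s["fx"],s["fy"],s["cx"],s["cy"],np.round(s["position"],3),np.round(s["rotation"],3).tolist())
st=sensors.get_state(); print(st["clock"],st["tool_pos"],st["eef_rot"],st["opening"],r.tip_extent)
E
```

```text
scene 469.8655450185898 469.8655450185898 254.1036653153576 184.5422776643305 [ 1.032 -0.315  1.114] [0.873, 0.404, -0.121, -0.246]
top 346.62542526246256 346.62542526246256 250.20120416084166 191.79746371283326 [0.293 0.08  1.07 ] [-0.685, 0.721, -0.08, 0.075]
0.1 [ 0.18140517 -0.59754509  0.25702134] [ 9.89150001e-01  1.46906897e-01 -1.81079622e-04 -7.79279494e-04] 0.9981742331199297 0.019
```

View pics/scene0.png

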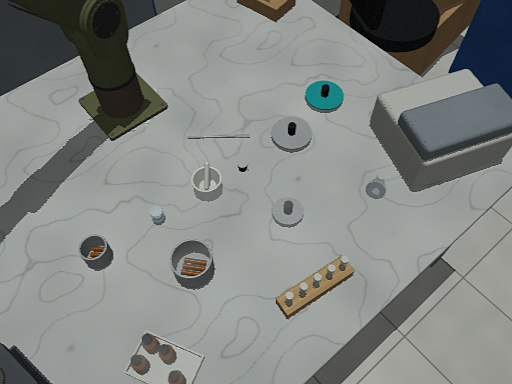

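View pics/top0.png

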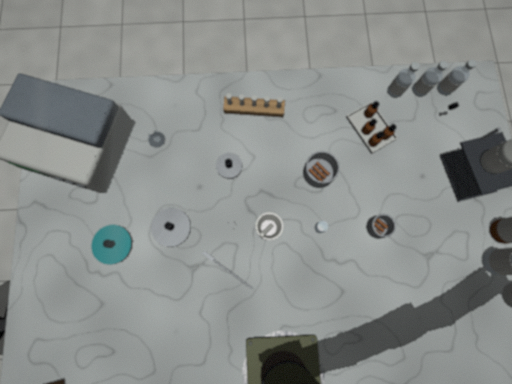

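The scene view shows the large lid at about (291,134) and the wide pot at (192,262). In the top view they are at (170,227) and (321,170). The turquoise lid (112,244) is a decoy.

```bash
cat > h.py <<'E'
import cv2,numpy as np
from scipy.spatial.transform import Rotation as R
from plant import vision,sensors
def rays(s,uv,fish=False):
    uv=np.atleast_2d(np.asarray(uv,float)); a=(uv-[s["cx"],s["cy"]])/[s["fx"],s["fy"]]
    if fish:
        t=np.linalg.norm(a,axis=1,keepdims=True)+1e-9; d=np.hstack([a/t*np.sin(t),np.cos(t)])
    else: d=np.hstack([a,np.ones((len(a),1))])
    rot=np.asarray(s["rotation"]); M=R.from_quat(rot) if rot.size==4 else R.from_matrix(rot)
    return M.apply(d)
def plane(s,uv,z,fish=False):
    d=rays(s,uv,fish); p=np.asarray(s["position"]); return (p+d*((z-p[2])/d[:,2])[:,None])[:,:2]
def circ(P):
    A=np.c_[2*P,np.ones(len(P))]; x=np.linalg.lstsq(A,(P**2).sum(1),rcond=None)[0]; return x[:2],np.sqrt(x[2]+x[0]**2+x[1]**2)
def blobs(m,c,rad,amin=8):
    n,l,st,ce=cv2.connectedComponentsWithStats(m.astype(np.uint8)); 
    return [(i,st[i].tolist(),ce[i]) for i in range(1,n) if np.hypot(*(ce[i]-c))<rad and st[i][4]>amin],l
E
python3 - <<'E'
from h import *
for n,lid,pot in [("scene",(292,130),(192,262)),("top",(170,227),(321,170))]:
    s=vision.snapshot(n); im=s["img"]; g=im.max(2)
    b,l=blobs(g<60,lid,10)
    for i,st,c in b: print(n,"knob",st,c,"z.034:",plane(s,c,.034 if n=="scene" else .048))
    for name,c0,w in [("lid",lid,32),("pot",pot,34)]:
        x,y=c0; cr=im[y-w:y+w,x-w:x+w]
        cv2.imwrite(f"pics/{n}_{name}.png",cv2.resize(cr[:,:,::-1],(400,400),interpolation=cv2.INTER_NEAREST))
a=[[cv2.imread(f"pics/{n}_{k}.png") for k in("lid","pot")] for n in("scene","top")]
cv2.imwrite("pics/m.png",cv2.resize(np.vstack([np.hstack(q) for q in a]),(600,600)))
E
```

```text
scene knob [288, 122, 8, 14, 88] [291.43181818 128.61363636] z.034: [[0.43312148 0.31387862]]
top knob [165, 223, 9, 7, 43] [168.97674419 225.93023256] z.034: [[0.43061026 0.3107008 ]]
```

View pics/m.png

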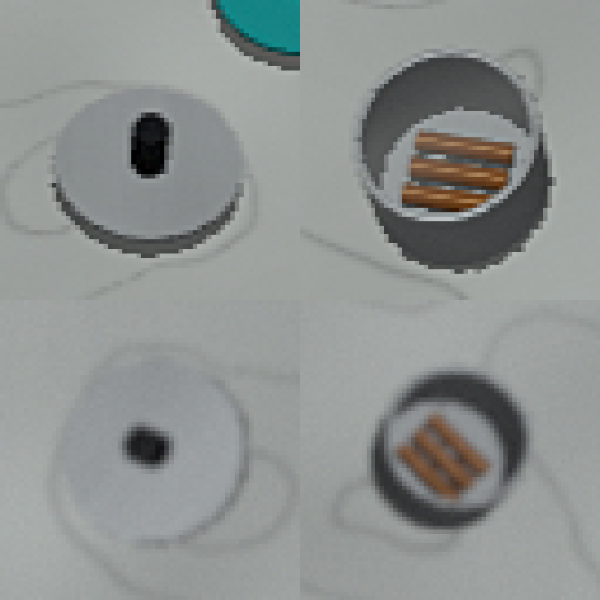

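The knob is at about (0.432, 0.312) in both views. I'll turn the tool to yaw 90° (tool x = world y, tool y = world x), then move over the lid.

Call:
step_arm --steps '[[[0,0,0],[0,0,-10.44]],[[0,0,0],[0,0,-10.44]],[[0,0,0],[0,0,-10.44]],[[0,0,0],[0,0,-10.44]],[[0,0,0],[0,0,-10.44]],[[0,0,0],[0,0,-10.44]],[[0,0,0],[0,0,-10.44]],[[3.8,3.4,0],[0,0,0]],[[3.8,3.4,0],[0,0,0]],[[3.8,3.4,0],[0,0,0]],[[3.8,3.4,0],[0,0,0]]]' --claw 1

```text
clock: 1.58
tool_pos: [0.3185, -0.4449, 0.2577]
eef_rot: [0.707, 0.707, -0.0, 0.0]
contact_force: [0.9, 0.2, 0.3]
opening: 1.003
finger_force: 0.0
```

```bash
python3 - <<'E'
from h import *
s=vision.snapshot("scene"); print("pot scene",plane(s,(191.8,258.6),.07))
s=vision.snapshot("top"); print("pot top",plane(s,(321,169.8),.06))
st=sensors.get_state(); print(st["tool_pos"],R.from_quat(st["eef_rot"]).as_matrix().round(3),st["q"])
E
```

```text
pot scene [[ 0.5890526  -0.15417024]]
pot top [[ 0.57626457 -0.15185411]]
[ 0.32298531 -0.44069915  0.25843097] [[-0.01   1.     0.004]
 [ 1.     0.01   0.003]
 [ 0.003  0.004 -1.   ]] [ 1.19114254  0.62730247 -0.5549364   1.79268379  0.42160835  0.84121069
  0.44593986]
```

Call:
step_arm --steps '[[[5,2.4,0],[0,0,0]],[[5,2.4,0],[0,0,0]],[[5,2.4,0],[0,0,0]],[[5,2.4,0],[0,0,0]],[[5,2.4,0],[0,0,0]],[[5,2.4,0],[0,0,0]],[[5,2.4,0],[0,0,0]],[[0,0,0],[0,0,0]]]'

```text
clock: 2.68
tool_pos: [0.4881, -0.0914, 0.2582]
eef_rot: [0.704, 0.71, 0.002, 0.0]
contact_force: [-0.1, 0.2, -0.6]
opening: 0.998
finger_force: 0.0
```

```bash
python3 - <<'E'
from h import *
s=vision.snapshot("wrist"); cv2.imwrite("pics/w1.png",s["img"][:,:,::-1]); np.save("w1.npy",s,allow_pickle=True)
st=sensors.get_state(); print(st["tool_pos"],s["fx"],s["cx"],s["cy"],s["position"],s["rotation"])
E
```

```text
[ 0.48652432 -0.09470007  0.25771389] 297.3186396354542 255.46297504717242 193.54252521599435 [ 0.48690036 -0.00738648  0.38392108] [0.98647334 0.00355893 0.00196665 0.16387136]
```

View pics/w1.png

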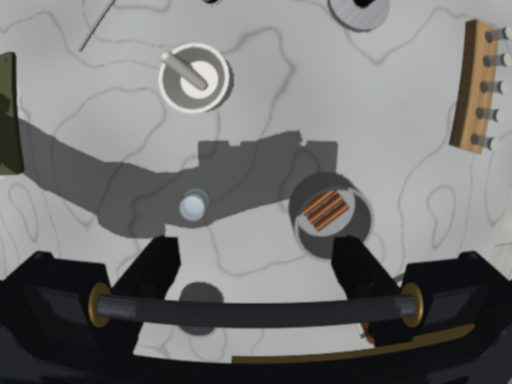

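The wrist view shows the wide pot at about (330,215), with its rim running from about (289,213) to (372,213). I'll measure it and continue to the lid.

```bash
python3 - <<'E'
from h import *
s=np.load("w1.npy",allow_pickle=True).item()
print(plane(s,[(289,213),(372,213),(330,172),(330,259),(345,208)],.07,True).round(4).tolist())
cr=s["img"][160:270,270:390]; cv2.imwrite("pics/c.png",cv2.resize(cr[:,:,::-1],None,fx=5,fy=5,interpolation=2))
E
```

```text
[[0.5273, -0.138], [0.6296, -0.1385], [0.5714, -0.0887], [0.583, -0.201], [0.5937, -0.1318]]
```

View pics/c.png

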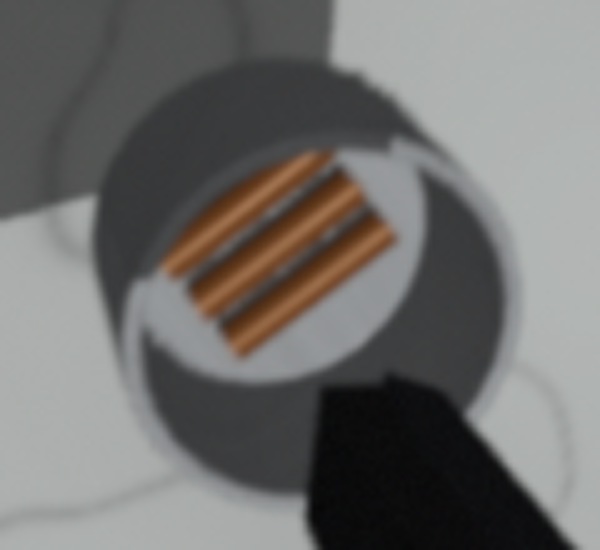

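Call:
step_arm --steps '[[[5,-0.7,0],[0,0,0]],[[5,-0.7,0],[0,0,0]],[[5,-0.7,0],[0,0,0]],[[5,-0.7,0],[0,0,0]],[[5,-0.7,2],[0,0,0]],[[5,-0.7,2],[0,0,0]],[[5,-0.7,2],[0,0,0]],[[5,-0.6,2],[0,0,0]],[[0,0,0],[0,0,0]],[[0,0,0],[0,0,0]]]'

```text
clock: 3.98
tool_pos: [0.432, 0.3012, 0.1774]
eef_rot: [0.708, 0.706, -0.001, 0.001]
contact_force: [-0.2, -0.0, -0.5]
opening: 1.0
finger_force: 0.0
```

```bash
python3 - <<'E'
from h import *
s=vision.snapshot("wrist"); cv2.imwrite("pics/w2.png",s["img"][:,:,::-1]); np.save("w2.npy",s,allow_pickle=True)
st=sensors.get_state(); print(st["tool_pos"],s["position"])
b,l=blobs(s["img"].max(2)<60,(256,180),200)
for i,t,c in b: print(t,c,plane(s,c,.04,True))
E
```

```text
[0.43223166 0.30091174 0.17767477] [0.43213731 0.38593418 0.30268943]
[244, 155, 27, 34, 723] [256.74688797 171.85892116] [[0.43299786 0.31557421]]
[0, 236, 512, 148, 46775] [253.49564939 323.04722608] [[0.42883908 0.13111857]]
```

View pics/w2.png

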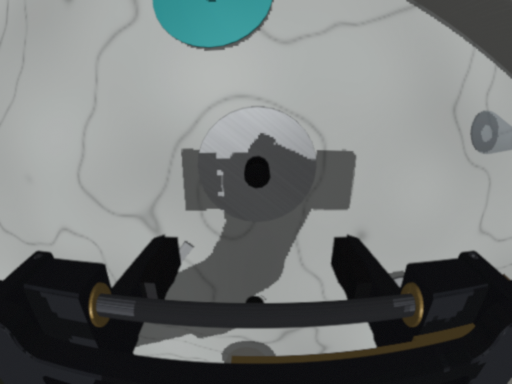

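The wrist view shows the knob at about (257,172), centred on the disc at (258,164). In the crop, the pot rim is the light ring, and I'll fit its outer edge points.

```bash
python3 - <<'E'
from h import *
s=np.load("w1.npy",allow_pickle=True).item()
p=np.array([(125,330),(145,410),(190,470),(250,500),(522,290),(500,225),(460,175),(395,138)])/5+[270,160]
print(circ(plane(s,p,.07,True)))
s=np.load("w2.npy",allow_pickle=True).item()
P=plane(s,[(199,163),(317,163),(258,105),(258,221)],.017,True); print(P,P.mean(0))
print(plane(s,[(256.7,156),(256.7,188)],.051,True),plane(s,[(256.7,156),(256.7,188)],.017,True))
E
```

```text
(array([ 0.58501876, -0.15507787]), np.float64(0.04911081357166868))
[[0.37552028 0.31904019]
 [0.49333034 0.31871094]
 [0.43442958 0.37540508]
 [0.43428626 0.2559481 ]] [0.43439161 0.31727608]
[[0.43295436 0.33271939]
 [0.43288772 0.3036456 ]] [[0.43306473 0.32553076]
 [0.43298909 0.29252947]]
```

Call:
step_arm --steps '[[[0.7,0.1,2],[0,0,0]],[[0.7,0,2],[0,0,0]],[[0,0,2],[0,0,0]],[[0,0,2],[0,0,0]],[[0,0,2],[0,0,0]],[[0,0,1.5],[0,0,0]],[[0,0,1],[0,0,0]],[[0,0,1],[0,0,0]],[[0,0,0],[0,0,0]],[[0,0,0],[0,0,0]]]'

```text
clock: 5.28
tool_pos: [0.4323, 0.318, 0.043]
eef_rot: [0.707, 0.707, 0.0, 0.0]
contact_force: [0.1, 0.7, 0.4]
opening: 1.0
finger_force: 0.0
```

Call:
step_arm --steps '[[[0,0,0],[0,0,0]],[[0,0,0],[0,0,0]],[[0,0,0],[0,0,0]],[[0,0,0],[0,0,0]],[[0,0,0],[0,0,0]],[[0,0,0],[0,0,0]],[[0,0,0],[0,0,0]],[[0,0,0],[0,0,0]]]' --claw -1 --grip_force 30

```text
clock: 6.28
tool_pos: [0.4322, 0.3178, 0.0427]
eef_rot: [0.707, 0.707, 0.0, 0.0]
contact_force: [-0.1, -0.0, -0.1]
opening: 0.266
finger_force: 30.0
```

Call:
step_arm --steps '[[[0,0,-0.5],[0,0,0]],[[0,0,-1],[0,0,0]],[[0,0,-2],[0,0,0]],[[0,0,-2.5],[0,0,0]],[[0,0,-2.5],[0,0,0]],[[0,0,-2.5],[0,0,0]],[[0,0,-2.5],[0,0,0]],[[0,0,-2.5],[0,0,0]],[[0,0,-2],[0,0,0]],[[0,0,-1.5],[0,0,0]],[[0,0,-0.5],[0,0,0]],[[0,0,0],[0,0,0]]]'

```text
clock: 7.78
tool_pos: [0.432, 0.3176, 0.2426]
eef_rot: [0.707, 0.707, -0.0, 0.0]
contact_force: [-0.2, -0.4, -1.8]
opening: 0.26
finger_force: 30.0
```

Call:
step_arm --steps '[[[-1,0.3,0],[0,0,0]],[[-2,0.7,0],[0,0,0]],[[-3,1,0],[0,0,0]],[[-4,1.3,0],[0,0,0]],[[-4.5,1.5,0],[0,0,0]],[[-4.5,1.5,0],[0,0,0]],[[-4.5,1.5,0],[0,0,0]],[[-4.5,1.5,0],[0,0,0]],[[-4.5,1.5,0],[0,0,0]],[[-4,1.3,0],[0,0,0]],[[-3,1,0],[0,0,0]],[[-2,0.7,0],[0,0,0]]]'

```text
clock: 9.28
tool_pos: [0.5692, -0.1004, 0.2416]
eef_rot: [0.708, 0.706, -0.001, -0.0]
contact_force: [-0.1, -0.0, -1.6]
opening: 0.266
finger_force: 30.0
```

Call:
step_arm --steps '[[[-2,0.5,0],[0,0,0]],[[-2,0.5,0],[0,0,0]],[[-1.5,0.5,0],[0,0,0]],[[0,0,2],[0,0,0]],[[0,0,2],[0,0,0]],[[0,0,2],[0,0,0]],[[0,0,2],[0,0,0]],[[0,0,1.5],[0,0,0]],[[0,0,1],[0,0,0]],[[0,0,0],[0,0,0]],[[0,0,0],[0,0,0]]]'

```text
clock: 10.65
tool_pos: [0.5854, -0.1522, 0.1383]
eef_rot: [0.707, 0.707, 0.0, 0.0]
contact_force: [0.0, -0.2, -1.5]
opening: 0.259
finger_force: 30.0
```

```bash
python3 - <<'E'
from h import *
a=vision.snapshot("scene"); w=vision.snapshot("wrist"); np.save("s3.npy",a,allow_pickle=True); np.save("w3.npy",w,allow_pickle=True)
print(sensors.get_state()["tool_pos"])
A=cv2.resize(a["img"][190:310,125:265],(560,480),interpolation=2)[:,:,::-1]
cv2.imwrite("pics/s3.png",A); cv2.imwrite("pics/w3.png",w["img"][:,:,::-1])
E
```

```text
[ 0.58533767 -0.15231103  0.13842614]
```

View pics/s3.png

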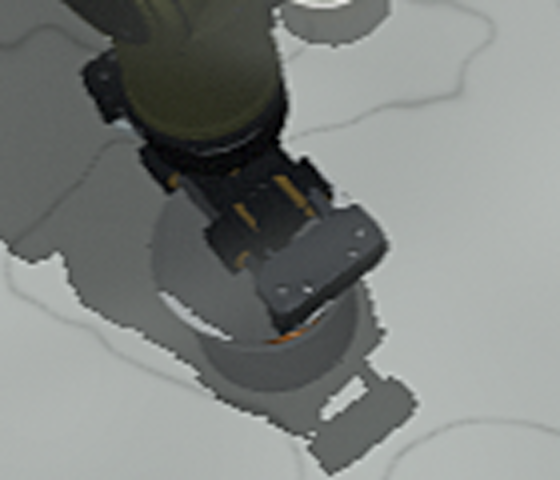

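View pics/w3.png

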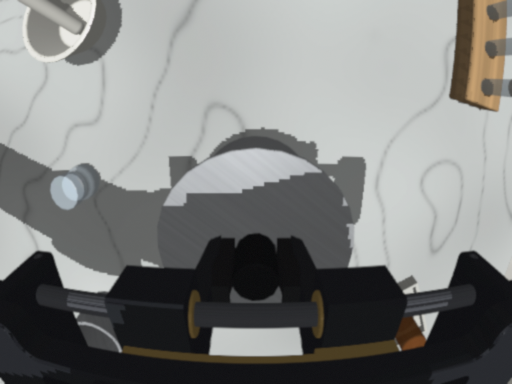

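The lid hangs level over the pot. In the wrist view its disc edges are at (158,225), (353,225) and (256,148), so I'll check the lid centre in the hand.

```bash
python3 - <<'E'
from h import *
s=np.load("w3.npy",allow_pickle=True).item()
g=cv2.GaussianBlur(s["img"],(3,3),0).astype(int)
P=plane(s,[(158,228),(353,228),(256,148),(185,178),(328,178)],.1127,True); print(P.round(4).tolist(),circ(P))
E
```

```text
[[0.5282, -0.1413], [0.6424, -0.1415], [0.5856, -0.0952], [0.5473, -0.1111], [0.6244, -0.1112]] (array([ 0.58544056, -0.15423169]), np.float64(0.05831640568537676))
```

Call:
step_arm --steps '[[[0,0,0.8],[0,0,0]],[[0,0,0.8],[0,0,0]],[[0,0,0.6],[0,0,0]],[[0,0,0.5],[0,0,0]],[[0,0,0.4],[0,0,0]],[[0,0,0.3],[0,0,0]],[[0,0,0.1],[0,0,0]],[[0,0,0],[0,0,0]],[[0,0,0],[0,0,0]]]'

```text
clock: 11.88
tool_pos: [0.585, -0.1523, 0.1029]
eef_rot: [0.707, 0.707, 0.0, 0.0]
contact_force: [0.1, -0.4, -1.6]
opening: 0.262
finger_force: 30.0
```

Call:
step_arm --steps '[[[0,0,0.1],[0,0,0]],[[0,0,0.1],[0,0,0]],[[0,0,0],[0,0,0]],[[0,0,0],[0,0,0]]]'

```text
clock: 12.38
tool_pos: [0.5849, -0.1523, 0.1008]
eef_rot: [0.707, 0.707, 0.0, 0.0]
contact_force: [-0.1, -0.2, -1.7]
opening: 0.261
finger_force: 30.0
```

Call:
step_arm --steps '[[[0,0,0.05],[0,0,0]],[[0,0,0.05],[0,0,0]],[[0,0,0],[0,0,0]],[[0,0,0],[0,0,0]]]'

```text
clock: 12.88
tool_pos: [0.5849, -0.1523, 0.1007]
eef_rot: [0.707, 0.707, -0.0, 0.0]
contact_force: [-2.6, -0.4, 6.2]
opening: 0.264
finger_force: 30.0
```

Contact came at the expected height of 0.1007, so the lid is seated. I'll release it and retreat straight up.

Call:
step_arm --steps '[[[0,0,-0.05],[0,0,0]],[[0,0,0],[0,0,0]],[[0,0,0],[0,0,0]],[[0,0,0],[0,0,0]],[[0,0,0],[0,0,0]],[[0,0,0],[0,0,0]]]' --claw 0.6

```text
clock: 13.62
tool_pos: [0.5848, -0.1522, 0.1002]
eef_rot: [0.707, 0.707, -0.0, 0.0]
contact_force: [0.5, 0.4, -0.2]
opening: 0.798
finger_force: 0.0
```

Call:
step_arm --steps '[[[0,0,-1],[0,0,0]],[[0,0,-2],[0,0,0]],[[0,0,-3],[0,0,0]],[[0,0,-3],[0,0,0]],[[0,0,-3],[0,0,0]],[[3,-2,-2],[0,0,0]],[[4,-3,0],[0,0,0]],[[4,-3,0],[0,0,0]],[[4,-3,0],[0,0,0]],[[3,-2,0],[0,0,0]],[[0,0,0],[0,0,0]],[[0,0,0],[0,0,0]]]'

```text
clock: 15.12
tool_pos: [0.4557, 0.0272, 0.2407]
eef_rot: [0.708, 0.707, 0.0, 0.001]
contact_force: [0.3, 0.2, 0.7]
opening: 0.802
finger_force: 0.0
```

```bash
python3 - <<'E'
from h import *
a=vision.snapshot("scene"); print(sensors.get_state()["contact_force"])
A=cv2.resize(a["img"][200:320,125:265],(560,480),interpolation=2)[:,:,::-1]
cv2.imwrite("pics/s4.png",A)
E
```

```text
[ 0.68935855 -0.11908256 -0.59835621]
```

View pics/s4.png

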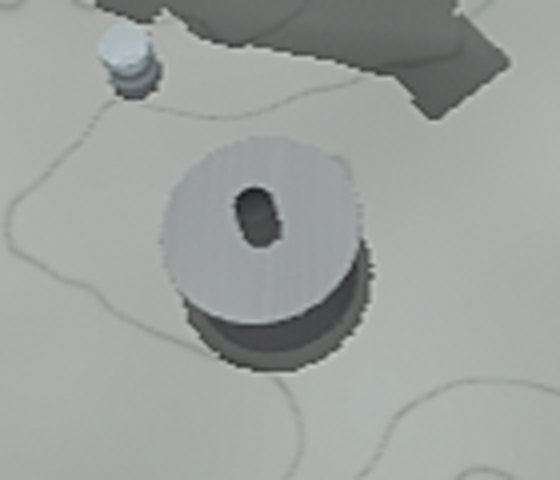

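The picture shows the lid seated level and centred on the wide pot: disc centre at about (260,230) in the crop, with the pot wall evenly below it.

```bash
python3 -c "
from plant import finish_job
print(finish_job())"
```

```text
the job is handed in; nothing more can be done
None
```

The large lid is on the wide pot, fully down and level in the last picture; it was lowered by its knob and released, and the job was handed in after about 15 s of the 38 s allowed (no verdict was returned).

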